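# Send cast glass down the tipping rocker

## Robot

A 6-joint arm with a two-finger parallel gripper is mounted at the origin on the work surface. World frame = base frame: x ahead of the robot, y to its left, z up, the work surface at z = 0. Lengths are in mm, angles in rad, forces in N, time in s.
With the tool pointing down it reaches from about 350 to 975 mm from the base axis. Payload 7.1 kg.
Tool frame: the origin (TCP) lies midway between the tips of the shut fingers; the grasp point (between the pads) lies 19 mm behind it (ctrl.tcp_to_grasp is the distance from the TCP to the grasp point, in mm); z points along the fingers, y is the line along which they close (so a half turn about z gives the same grasp; the last joint's range is limited). The gripper opens to 88 mm and grips with 3 to 60 N. Pads are 20 mm wide; open, the fingers measure 115 mm over their backs; the gripper's body (75 mm by 178 mm) begins 61 mm behind the grasp point.
Start: joints at [-1.254, 0.423, 1.63, -0, 1.089, -0.019], TCP at [205.97, -590.069, 222.675] pointing down, gripper open.
Joint ranges: [-3, 3], [-0.9, 2.11], [0.09, 2.58], [-1.31, 4.45], [0.11, 2.69], [-2.54, 2.54]. Speed limits (rad/s): [2.39, 2.39, 3.01, 3.14, 3.14, 3.14].

## Interface

Orientations are given as a rotation vector (axis times angle).
In Python, from workcell import get_obs, cams, ticket, boxes_of, ctrl gives the robot as it stands.
- The arm moves only by the shell command python3 -m creep 'ROWS' [OPENING]. ROWS is JSON, one flat list of numbers, 4 for each row, row after row: the shift along the world's x, y, z in m, then the turn about the world's z in rad. In form: [tx, ty, tz, spin, tx, ty, tz, spin, ...]. A call has 1 to 10 rows; each row is the pose to reach, as a shift and turn from the pose commanded when the call began; what a row does not reach only later rows make up. A row lasts 1/12 s, in which the tool goes at most 41.7 mm and 7.16 degrees, less where a joint would pass 70% of its speed; a pose out of reach is approached as far as the arm can. A call with a gripper value outside its range is refused whole. OPENING is the opening, from 0 (shut) to 1 (fully open), set as the call begins (- or left out, the last holds). The fingers move at their own pace and stop on an object; the grip force is fixed at half the most. Time passes only in rows, so rows that repeat a pose let the fingers close. It gives the time, the measured TCP pose, the force, the opening and the grip force at its end, in the units of the state.
- get_obs(): the state, without advancing time (a new reading comes with each control period).
- cams.get_image(name): name is "scene" or "side" or "wrist"; returns (picture, depth): 420x560x3 uint8, red, green, blue; 420x560 float32, mm along the optical axis (not along the pixel's ray), 0 where there is no reading.
- cams.get_calibration(name): a dict with "mtx" (3x3 intrinsics, pixels), "D" ([k1, k2, p1, p2, k3] as OpenCV has them; the pictures are not rectified), "R" (3x3) and "t" (3): a world point X has camera coordinates R X + t; the wrist camera has in their place "mount" (4x4, takes a point from camera to tool coordinates, whose origin is the TCP and whose axes are the flange's). Camera axes: x right, y down, z forward; pixel columns grow to the right and rows downward; lengths in mm; the calibration is good to about 2 mm. A picture is of the moment at which its call begins: read the wrist's pose just before it. get_calibration takes no time and is no camera call.
- ticket.close_job(): hands the job in; it is judged then, once.
Trained networks look in the newest picture that a camera, given by its name, has taken for a name from the list of things; names that differ only in an ending like _2 or _b are one class to them, and where a whole thing is asked for, a point or a joint stands for the part that bears it (a point fixed in the world has none). Each returns a list of dicts, best first, with "score" (0 to 1); they miss things now and then, are a little off and sometimes report something else, mostly with a low value. They report only what shows in the picture. A call takes as long as a camera call. They do not tell look-alikes from the thing itself.
- boxes_of(camera, target): "centre" ([column, row] in pixels, amid what is visible of it).
The state is a dict: "t": time; "qpos": joint angles; "qvel": joint speeds; "joint_torque": joint torques, N m; "ee_pos": TCP position; "orientation": TCP orientation; "ft_force": force on the tool from outside, world axes, zero at the start; "moment": the same for the moment, N m; "width": finger opening in mm; "grasp_force": force on a finger pad.
Only numpy, scipy, OpenCV 4.12 (cv2) and the standard library are available. Lean on these libraries where they do the work, as an engineer would, in place of code of your own. Each camera call takes 0.05 s, during which the arm holds its last target. There are 200 camera calls.

## Task

Send the long glass bar into the slatted crate and then the round glass disc into the solid-sided box, using the tipping rocker that stands between them: lower each piece onto the rocker's deck, on the half next to its receiver, set it down gently without dropping it, let go and let its own weight tip the deck so that it slides off. Let the bar come to rest and the deck swing back level before you load the disc, and leave the jar and the brush where they are.

Things in the scene. Friction and masses are not known exactly. Their poses are not given: they have to be found in the camera images.
- bar_mid (a point): centre of the loose long bar of dark green cast glass, 130 mm long (own y axis), 45 mm wide (x), 40 mm high (z), about 0.55 kg; starts flat on the table, this point 20 mm up; grasp it across its 45 mm width; lies best along the deck
- disc_mid (a point): centre of the loose thick round disc of the same dark green glass, 64 mm diameter, 40 mm high, about 0.32 kg; starts flat on the table, this point 20 mm up
- deck_mid (a point): centre of the level deck's upper face, 109 mm above the table, over the pivot; fixed to the stand, it does not tip. y runs along the polished aluminium deck (300 mm, halves parted by a dark line), x across it (140 mm clear between side lips 8 mm high), z up. The stand's uprights, outside the lips at mid-length, rise 4 mm above the deck; stand as a whole 200 by 100 mm
- rocker (a joint): tip of the deck about its pivot (across the deck, at mid-length), rad: 0 level, positive = +y end down, stops at +-0.38; a light spring (0.15 N m/rad) brings the empty deck back level in about a second; a piece let go with its centre 50 mm or more from mid-length tips it fully and slides off the low end
- slat_crate_in (a point): centre of the inner floor (6 mm above the table) of the slatted crate, dark wooden slats with gaps in its floor and walls; outer size 165 (x) by 250 (y) by 38 mm high, walls 6 mm; fixed below one end of the deck, its y axis in line with the deck's; which end varies
- solid_box_in (a point): centre of the inner floor (6 mm above the table) of the solid-sided box, plain closed dark wooden floor and walls, same size as the crate, fixed below the other end of the deck
- jar_mid (a point): bystander: glass jar with dark lid, 60 mm diameter, 75 mm high; point 40 mm up its axis; loose
- brush_mid (a point): bystander: wooden bench brush, 150 (y) by 45 by 46 mm high, bristles down; point at its centre, 25 mm up; loose
Mind the look-alikes: they are no part of the job. Leave any purple look-alike of the part that bears disc_mid alone. Leave any purple look-alike of the part that bears bar_mid alone.

How it is judged (in metres and radians):
On the way, in this order (a step that is already met when the one before it is completed fails the run):
1. the long bar lies on the deck, let go, and its weight has tipped the rocker (more than 0.2 rad) (contact force between glass_bar and rocker above 0.1 N and contact force between glass_bar and the fingers below 0.05 N and contact force between the fingers and rocker below 0.05 N and (value of joint rocker above 0.2 rad or value of joint rocker below -0.2 rad)), for 0.03 s.
2. the bar rests in the slatted crate, clear of the deck, and the rocker is level again (x of bar_mid in the frame of slat_crate_in between -0.076 and 0.076 m and y of bar_mid in the frame of slat_crate_in between -0.118 and 0.118 m and z of bar_mid in the frame of slat_crate_in below 0.05 m and linear speed of glass_bar below 0.03 m/s and angular speed of glass_bar below 0.3 rad/s and contact force between glass_bar and rocker below 0.05 N and contact force between glass_bar and the arm below 0.05 N and contact force between glass_bar and the fingers below 0.05 N and value of joint rocker between -0.08 and 0.08 rad), for 0.2 s.
3. the disc lies on the deck, let go, and its weight has tipped the rocker (more than 0.2 rad) (contact force between glass_disc and rocker above 0.1 N and contact force between glass_disc and the fingers below 0.05 N and contact force between the fingers and rocker below 0.05 N and (value of joint rocker above 0.2 rad or value of joint rocker below -0.2 rad)), for 0.03 s.
At the end, for the whole second after the job is handed in: The bar rests in the slatted crate and the disc in the solid-sided box (centres between the walls, less than 50 mm above the inner floor), both at rest, released and clear of the deck, and the empty rocker is level within 0.08 rad (all of step 2 and x of disc_mid in the frame of solid_box_in between -0.076 and 0.076 m and y of disc_mid in the frame of solid_box_in between -0.118 and 0.118 m and z of disc_mid in the frame of solid_box_in below 0.05 m and linear speed of glass_disc below 0.03 m/s and angular speed of glass_disc below 0.3 rad/s and contact force between glass_disc and rocker below 0.05 N and contact force between glass_disc and the arm below 0.05 N and contact force between glass_disc and the fingers below 0.05 N); the robot touches nothing.
It fails at once if the glass bar is let go more than 20 mm above where it would lie on the level deck (height (world z) of bar_mid above 0.15 m and contact force between glass_bar and the fingers below 0.01 N).
It fails at once if the glass disc is let go more than 20 mm above where it would lie on the level deck (height (world z) of disc_mid above 0.15 m and contact force between glass_disc and the fingers below 0.01 N).
It fails at once if the jar is moved more than 30 mm (distance of jar_mid from where it was at the start of the episode above 0.03 m).
It fails at once if the brush is moved more than 30 mm (distance of brush_mid from where it was at the start of the episode above 0.03 m).
It also fails if it takes over 64 s, if anything falls off the work surface, if the arm or the gripper's body presses on something with over 40 N, if the wrist force passes 120 N, or if a joint passes its speed limit or range.

## Working session

There is one attempt and no reset: what is moved stays moved. The work goes in short steps, Python scripts to look and compute and a shell command to move; the robot and the scene stay as the last step left them, time stands still between calls to the robot, and variables do not carry over. Pictures are saved under pics/ and viewed, at most 10 in all, crops included, and the job is handed in when it is done.

```bash
mkdir -p pics
cat > h.py <<'E'
import numpy as np, cv2
from workcell import get_obs, cams, ticket, boxes_of, ctrl
def pix2w(cal,px,depth):
    p=cv2.undistortPoints(np.array([[px]],float),np.array(cal["mtx"]),np.array(cal["D"]))[0,0]
    c=np.array([p[0],p[1],1])*depth
    return np.array(cal["R"]).T@(c-np.array(cal["t"]).ravel())
def cloud(cal,d):
    h,w=d.shape; v,u=np.mgrid[:h,:w]
    p=cv2.undistortPoints(np.stack([u.ravel(),v.ravel()],1).astype(float)[:,None],np.array(cal["mtx"]),np.array(cal["D"]))[:,0]
    c=np.c_[p,np.ones(len(p))]*d.reshape(-1,1)
    return ((c-np.array(cal["t"]).ravel())@np.array(cal["R"])).reshape(h,w,3)
E
python3 - <<'E'
from h import *
ims=[]
for n in ("scene","side"):
    im,d=cams.get_image(n); cal=cams.get_calibration(n)
    np.savez(f"{n}.npz",im=im,d=d)
    cv2.imwrite(f"pics/{n}0.png",im[:,:,::-1])
    W=cloud(cal,d)
    print(n,cal["t"])
    for o in ["bar_mid","disc_mid","rocker","slat_crate_in","solid_box_in","jar_mid","brush_mid","deck_mid"]:
        try:
            for b in boxes_of(n,o)[:3]:
                c,r=b["centre"]; print(o,round(b["score"],2),np.round([c,r]),np.round(W[int(r),int(c)]), im[int(r),int(c)])
        except Exception as e: print(o,e)
print(get_obs()["t"])
E
```

```text
scene [ 390.85625656  -92.3981548  1281.97657736]
bar_mid 0.83 [205. 176.] [ 418. -450.   34.] [50 25 68]
bar_mid 0.61 [244. 199.] [ 430. -283.   31.] [ 1 45 23]
disc_mid 0.98 [458. 292.] [423. 289.  38.] [15 84 54]
disc_mid 0.93 [455. 252.] [310. 238.  40.] [102  40 137]
rocker 0.77 [279. 262.] [641.  18. 109.] [185 187 181]
slat_crate_in 0.83 [178. 236.] [ 631. -312.    5.] [54 30 18]
slat_crate_in 0.66 [386. 364.] [641. 254.   7.] [72 42 25]
solid_box_in 0.73 [386. 362.] [633. 252.   5.] [81 48 29]
jar_mid 0.68 [367. 252.] [451. 100.  59.] [75 79 78]
brush_mid 0.81 [319. 231.] [439. -32.  46.] [133  85  44]
deck_mid 0.79 [270. 271.] [672.  23. 108.] [190 193 185]
side [ 427.38581992  211.09160869 1089.75948849]
bar_mid 0.91 [331. 170.] [ 411. -271.   41.] [ 47 102  74]
bar_mid 0.78 [349. 140.] [ 404. -435.   34.] [53 24 64]
disc_mid 0.85 [324. 338.] [280. 241.  42.] [139  91 158]
disc_mid 0.6 [254. 347.] [400. 303.  42.] [ 70 122  93]
disc_mid 0.48 [280. 267.] [417. 110.  59.] [94 99 95]
rocker 0.82 [205. 197.] [639.  14. 113.] [181 181 174]
solid_box_in 0.61 [158. 301.] [646. 253.  11.] [88 57 39]
jar_mid 0.88 [278. 263.] [422. 109.  67.] [37 41 37]
brush_mid 0.6 [292. 222.] [445. -40.  46.] [146 104  69]
deck_mid 0.72 [212. 204.] [613.  29. 111.] [184 184 177]
0.9
```

View pics/scene0.png

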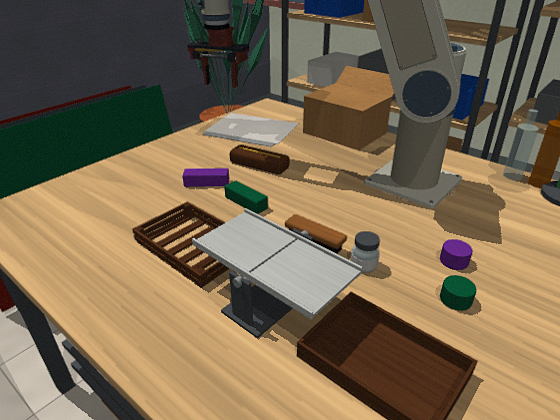

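View pics/side0.png

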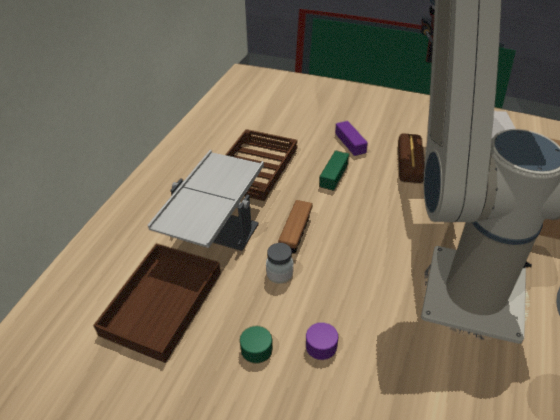

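The scene picture shows the slatted crate left at (185,243), the solid box at (386,362) and the level deck between them at (277,262). Candidates: bars are green (245,196) and purple (205,177); discs are green (458,292) and purple (455,254). The dark green ones fit the description and the purple ones are look-alikes. Next I'll fit poses and confirm in one crop.

Run:
```python
from h import *
crops=[]
for n in ("scene","side"):
    z=np.load(n+".npz"); im,d=z["im"],z["d"]; W=cloud(cams.get_calibration(n),d)
    hsv=cv2.cvtColor(im,cv2.COLOR_RGB2HSV)
    g=(hsv[...,0]>60)&(hsv[...,0]<95)&(hsv[...,1]>60)
    def top(reg,zl,zh,col):
        x0,x1,y0,y1=reg
        return col&(d>0)&(W[...,0]>x0)&(W[...,0]<x1)&(W[...,1]>y0)&(W[...,1]<y1)&(W[...,2]>zl)&(W[...,2]<zh)
    def rect(m,nm):
        P=W[m]; r=cv2.minAreaRect(P[:,:2].astype(np.float32)); print(n,nm,len(P),np.round(r[0],1),np.round(r[1],1),round(r[2],1),"z",round(np.median(P[:,2]),1))
    rect(top((330,530,-370,-170),30,50,g),"bar")
    rect(top((330,530,-370,-170),0,50,g),"bar all")
    rect(top((340,500,220,360),33,50,g),"disc")
    rect(top((340,500,220,360),0,50,g),"disc all")
    a=np.ones_like(g)
    rect(top((520,760,-220,250),100,115,a),"deck")
    rect(top((490,780,90,480),30,48,a),"box rim")
    rect(top((480,780,-480,-120),30,48,a),"crate rim")
    rect(top((380,500,-130,60),35,52,a),"brush")
    rect(top((380,500,60,160),40,85,a),"jar")
s=np.load("scene.npz")["im"]
c=np.hstack([cv2.resize(s[150:220,170:280],None,fx=3.5,fy=3.5),cv2.resize(s[235:305,410:520],None,fx=3.5,fy=3.5)])
cv2.imwrite("pics/crop.png",c[:,:,::-1])
o=get_obs(); print(o["ee_pos"],o["orientation"],o["width"],o["t"],ctrl.tcp_to_grasp)
```

```text
scene bar 480 [ 413. -295.] [127.6  42.5] 86.0 z 39.8
scene bar all 815 [ 413.1 -294.8] [129.1  42.6] 86.0 z 35.3
scene disc 596 [407.7 286.8] [61.9 60.1] 51.1 z 39.1
scene disc all 975 [408.3 287.2] [63.9 60.5] 47.5 z 37.8
scene deck 8553 [634.5  -2.3] [302.9 197.4] 89.5 z 109.3
scene box rim 2201 [640.4 250.5] [251.  169.5] 88.5 z 36.8
scene crate rim 923 [ 628.6 -255.2] [254.8 168. ] 88.6 z 37.1
scene brush 865 [435.7 -30.7] [ 47.9 179.3] 3.5 z 45.7
scene jar 652 [431.9  87.6] [54.5 54.6] 75.4 z 69.7
side bar 522 [ 406.8 -292.3] [130.2  44.3] 85.8 z 43.2
side bar all 657 [ 406.9 -291.6] [131.7  44.3] 85.8 z 42.4
side disc 735 [402.9 289.1] [59.6 60.4] 38.0 z 42.2
side disc all 931 [402.9 289.1] [59.6 60.4] 38.0 z 41.6
side deck 5381 [633.2  -1.8] [305.8 197.2] 88.5 z 111.7
side box rim 1616 [639.3 250.8] [253.  169.7] 89.1 z 38.8
side crate rim 650 [ 627.6 -256.5] [258.4 169.4] 88.8 z 39.4
side brush 874 [434.6 -45.8] [ 45.8 152.9] 2.8 z 48.4
side jar 686 [425.5  89.6] [56.4 57.7] 67.3 z 75.1
[ 205.98033361 -590.07241077  222.6947214 ] [ 3.09736874e+00  5.25071794e-01 -3.60644054e-05] 87.87578882314948 0.9 18.700000000000003
```

View pics/crop.png

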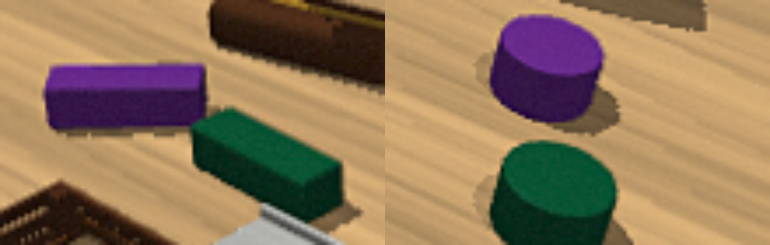

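The crop confirms it: left panel has purple bar above and green bar below; right panel has purple disc above and green disc below. My targets are the green pieces. Green bar is at about (410,-293), long axis 86° from x. Disc is at (405,288). Deck is centred at (634,-2), axis about 88.7°; the crate is at −y and the box at +y.

```bash
python3 -m creep '[0.2,0.3,0,1.16,0.2,0.3,0,1.16,0.204,0.296,0,1.166,0.204,0.296,0,1.166,0.204,0.296,0,1.166,0.204,0.296,0,1.166,0.204,0.296,0,1.166,0.204,0.296,0,1.166,0.204,0.296,0,1.166,0.204,0.296,0,1.166]' 1
```

```text
t: 1.73
ee_pos: [412.1, -290.5, 222.9]
orientation: [2.285, 2.155, 0.002]
ft_force: [0.0, -0.1, 0.1]
width: 88.2
grasp_force: 0.0
```

```bash
python3 -m creep '[0,0,-0.04,0,0,0,-0.06,0,0,0,-0.06,0,0,0,-0.06,0]'
cat >> h.py <<'E'
from scipy.spatial.transform import Rotation as Ro
def wrist():
    o=get_obs(); im,d=cams.get_image("wrist"); cal=dict(cams.get_calibration("wrist"))
    T=np.eye(4); T[:3,:3]=Ro.from_rotvec(o["orientation"]).as_matrix(); T[:3,3]=o["ee_pos"]
    T=np.linalg.inv(T@np.array(cal["mount"])); cal["R"]=T[:3,:3]; cal["t"]=T[:3,3]
    return im,d,cloud(cal,d),o
def green(im):
    h=cv2.cvtColor(im,cv2.COLOR_RGB2HSV); return (h[...,0]>60)&(h[...,0]<95)&(h[...,1]>60)
E
python3 - <<'E'
from h import *
im,d,W,o=wrist()
m=green(im)&(d>0)&(W[...,2]>25)&(W[...,2]<55)
r=cv2.minAreaRect(W[m][:,:2].astype(np.float32)); print(m.sum(),r,np.median(W[m][:,2]),o["ee_pos"],o["orientation"],o["t"])
E
```

```text
t: 2.07
ee_pos: [409.6, -293.7, 162.2]
orientation: [-2.295, -2.142, 0.001]
ft_force: [0.5, -0.2, 1.5]
width: 87.8
grasp_force: 0.0
5748 ((406.8965148925781, -296.0229797363281), (126.5608139038086, 42.41419219970703), 86.66748046875) 39.49482243762315 [ 409.55819221 -293.67358589  162.2490775 ] [-2.29502972e+00 -2.14208333e+00  5.95415225e-04] 2.0667
```

```bash
python3 -m creep '[-0.002,-0.002,-0.03,0,-0.002,-0.002,-0.06,0,-0.002,-0.002,-0.09,0,-0.002,-0.002,-0.12,0,-0.002,-0.002,-0.14,0,-0.002,-0.002,-0.152,0,-0.002,-0.002,-0.152,0,-0.002,-0.002,-0.152,0]' && python3 -m creep '[0,0,0,0,0,0,0,0,0,0,0,0,0,0,0,0,0,0,0,0,0,0,0,0]' 0 && python3 -m creep '[0,0,0.02,0,0,0,0.05,0,0,0,0.09,0,0,0,0.13,0,0,0,0.17,0,0,0,0.19,0,0,0,0.19,0]'
```

```text
t: 2.78
ee_pos: [408.6, -296.8, 11.5]
orientation: [2.296, 2.143, 0.0]
ft_force: [-0.8, 0.2, 0.8]
width: 87.7
grasp_force: 0.0
t: 3.28
ee_pos: [408.1, -296.2, 11.0]
orientation: [2.296, 2.143, 0.0]
ft_force: [-0.1, -0.1, 0.2]
width: 51.8
grasp_force: 0.0
t: 3.87
ee_pos: [409.8, -297.4, 204.7]
orientation: [2.291, 2.138, 0.002]
ft_force: [-0.1, -0.9, -6.8]
width: 45.0
grasp_force: 30.0
```

The fingers were still closing when the lift began, so I need to check how the bar sits in the grip.

```bash
cat > chk.py <<'E'
from h import *
import sys
o=get_obs(); p=o["ee_pos"]; print(np.round(p,1),np.round(o["orientation"],3),o["width"],o["grasp_force"],np.round(o["ft_force"],1),o["t"])
for n in ("scene","side"):
    im,d=cams.get_image(n); W=cloud(cams.get_calibration(n),d)
    cv2.imwrite(f"pics/{n}_{sys.argv[1]}.png",im[:,:,::-1])
    m=green(im)&(d>0)&(abs(W[...,0]-p[0])<110)&(abs(W[...,1]-p[1])<110)&(W[...,2]>3)
    if m.sum():
        P=W[m]; r=cv2.minAreaRect(P[:,:2].astype(np.float32)); print(n,m.sum(),np.round(r[0]),np.round(r[1]),round(r[2]),"z",np.round(np.percentile(P[:,2],[1,5,50,95,99]),1))
E
python3 chk.py a
python3 - <<'E'
from h import *
im,d,W,o=wrist()
p=o["ee_pos"]
m=green(im)&(d>0)&(W[...,2]>p[2]-40)
P=W[m]; r=cv2.minAreaRect(P[:,:2].astype(np.float32)); print(r,np.percentile(P[:,2],[2,20,50,80,98])-p[2])
# plane fit
A=np.c_[P[:,:2]-p[:2],np.ones(len(P))]; print(np.linalg.lstsq(A,P[:,2]-p[2],rcond=None)[0])
E
```

```text
[ 409.8 -297.4  204.7] [2.291e+00 2.138e+00 2.000e-03] 44.97402337498314 29.986978769302368 [-0.1 -0.9 -6.8] 3.8667
scene 919 [ 432. -287.] [132. 132.] 29 z [179.1 181.9 207.7 376.1 404.6]
side 725 [ 396. -306.] [145. 139.] 28 z [183.1 188.  216.1 383.5 435.7]
((396.380615234375, -294.5158386230469), (126.13365936279297, 99.59525299072266), 65.67398834228516) [  9.6995872   10.59071708  11.14202419  11.7396574  118.92483731]
[ 0.02466471  0.08002006 16.929211  ]
```

The bar is level but held by only its top 11 mm (its top is 11 mm above the TCP, not 29). I'll set it back down and grip it deeper.

```bash
python3 -m creep '[0,0,-0.03,0,0,0,-0.06,0,0,0,-0.09,0,0,0,-0.12,0,0,0,-0.145,0,0,0,-0.16,0,0,0,-0.166,0,0,0,-0.169,0,0,0,-0.17,0,0,0,-0.17,0]' && python3 -m creep '[0,0,0,0,0,0,0,0,0,0,0,0,0,0,0,0,0,0,0,0,0,0,0,0]' 1 && python3 -m creep '[0,0,0,0,0,0,-0.01,0,0,0,-0.02,0,0,0,-0.02,0,0,0,-0.02,0]' && python3 -m creep '[0,0,0,0,0,0,0,0,0,0,0,0,0,0,0,0,0,0,0,0,0,0,0,0,0,0,0,0,0,0,0,0,0,0,0,0,0,0,0,0]' 0
```

```text
t: 4.85
ee_pos: [408.0, -296.1, 30.6]
orientation: [-2.297, -2.143, 0.0]
ft_force: [-0.3, -0.2, -6.9]
width: 44.6
grasp_force: 30.0
t: 5.35
ee_pos: [408.3, -296.3, 31.2]
orientation: [2.296, 2.143, 0.0]
ft_force: [-0.2, -0.5, 1.3]
width: 81.1
grasp_force: 0.0
t: 5.77
ee_pos: [407.2, -295.5, 9.5]
orientation: [-2.295, -2.142, 0.001]
ft_force: [0.4, 0.0, 0.1]
width: 87.6
grasp_force: 0.0
t: 6.6
ee_pos: [408.1, -296.2, 10.8]
orientation: [2.297, 2.143, 0.0]
ft_force: [0.3, 0.5, 2.8]
width: 45.2
grasp_force: 30.0
```

```bash
python3 -m creep '[0,0,0.02,0,0,0,0.05,0,0,0,0.08,0,0,0,0.11,0,0,0,0.14,0,0,0,0.17,0,0,0,0.19,0,0,0,0.2,0,0,0,0.2,0]' && python3 -m creep '[0.02,0.02,0,0,0.045,0.043,0,0.01,0.07,0.068,0,0.02,0.095,0.093,0,0.03,0.12,0.118,0,0.045,0.145,0.143,0,0.045,0.17,0.168,0,0.045,0.195,0.19,0,0.045,0.214,0.208,0,0.045,0.224,0.216,0,0.045]' && python3 -m creep '[0,0,-0.015,0,0,0,-0.025,0,0,0,-0.03,0,0,0,-0.03,0,0,0,-0.03,0]'; python3 chk.py b;  python3 - <<'E'
from h import *
im,d,W,o=wrist()
p=o["ee_pos"]
m=green(im)&(d>0)&(abs(W[...,2]-p[2])<40)
P=W[m]; r=cv2.minAreaRect(P[:,:2].astype(np.float32)); print(r,np.percentile(P[:,2],[2,20,50,80,98])-p[2])
m=(d>0)&(W[...,2]>100)&(W[...,2]<116); P=W[m]; print(len(P),np.percentile(P,[1,50,99],axis=0))
cv2.imwrite("pics/wr_b.png",im[:,:,::-1])
E
```

```text
t: 7.35
ee_pos: [408.5, -296.4, 212.0]
orientation: [2.295, 2.142, 0.001]
ft_force: [1.1, -1.0, -6.3]
width: 45.1
grasp_force: 30.0
t: 8.18
ee_pos: [632.7, -77.2, 207.4]
orientation: [-2.243, -2.195, 0.002]
ft_force: [-0.1, -0.3, -6.8]
width: 44.6
grasp_force: 30.0
t: 8.6
ee_pos: [630.9, -80.6, 179.7]
orientation: [-2.248, -2.192, 0.002]
ft_force: [-0.2, -0.2, -7.4]
width: 45.0
grasp_force: 30.0
[630.9 -80.6 179.7] [-2.248e+00 -2.192e+00  2.000e-03] 44.99139842163557 29.993155896663666 [-0.2 -0.2 -7.4] 8.6
scene 1444 [644. -64.] [190. 166.] 2 z [171.4 175.  204.4 305.5 358.9]
side 828 [623. -48.] [119. 152.] 29 z [178.4 181.5 211.1 270.8 363.8]
((629.6557006835938, -72.9561538696289), (111.6120376586914, 44.884517669677734), 89.28305053710938) [26.35502154 28.01852108 28.60518822 29.13964639 29.87903587]
42445 [[ 542.99826289 -111.74591708  104.26371697]
 [ 633.79416566   10.86042918  108.65240831]
 [ 721.07352441   73.51393884  115.68791164]]
```

View pics/wr_b.png

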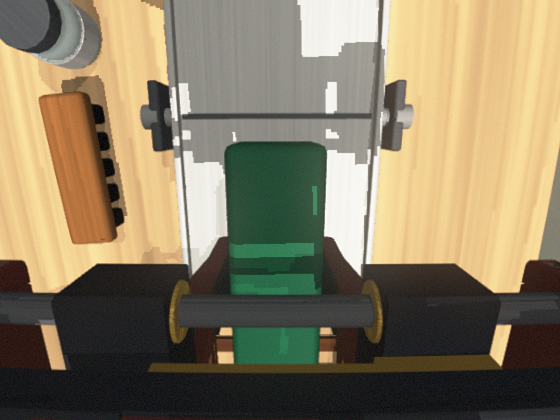

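The wrist view shows the bar lying along the deck, centred between the lips, with its inner end about 15 mm short of the dark line (row 117). Next I lower it to about 1 mm above the deck and release.

```bash
python3 -m creep '[0,0,-0.015,0,0,0,-0.03,0,0,0,-0.04,0,0,0,-0.048,0,0,0,-0.053,0,0,0,-0.056,0,0,0,-0.058,0,0,0,-0.059,0,0,0,-0.059,0,0,0,-0.059,0]' && python3 -m creep '[0,0,0,0,0,0,0,0,0,0,0,0,0,0,0,0]' && python3 -m creep '[0,0,0,0,0,0,0,0,0,0,0,0,0,0,0,0,0,0,0,0,0,0,0,0,0,0,0,0,0,0,0,0]' 1 && python3 chk.py c
```

```text
t: 9.58
ee_pos: [632.3, -80.1, 122.1]
orientation: [2.248, 2.194, 0.001]
ft_force: [-0.2, -0.0, -6.4]
width: 45.0
grasp_force: 30.0
t: 9.92
ee_pos: [632.0, -80.1, 121.8]
orientation: [2.248, 2.194, 0.0]
ft_force: [-0.7, -0.6, -7.5]
width: 44.9
grasp_force: 30.0
t: 10.58
ee_pos: [632.0, -80.1, 121.7]
orientation: [2.248, 2.195, 0.0]
ft_force: [-0.4, -0.4, 0.0]
width: 87.3
grasp_force: 0.0
[632.  -80.1 121.7] [2.248 2.195 0.   ] 87.30685558439409 0.0 [-0.4 -0.4  0. ] 10.5833
scene 155 [637. -75.] [158. 184.] 36 z [  7.7  60.7 241.8 332.8 431.5]
side 39 [613. -57.] [ 97. 184.] 71 z [104.5 163.9 247.2 354.2 405.1]
```

View pics/scene_c.png

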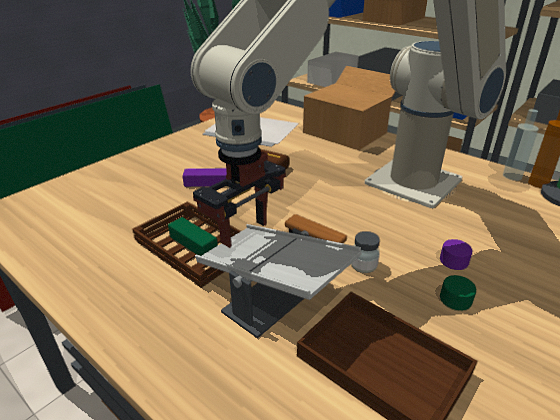

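The scene picture shows the bar in the slatted crate at (193,235) and the deck swinging back. I'll retract and head for the green disc.

```bash
python3 -m creep '[0,0,0.03,0,0,0,0.07,0,0,0,0.1,0,0,0,0.1,0]' && python3 -m creep '[-0.02,0.035,0,-0.05,-0.045,0.07,0,-0.1,-0.065,0.105,0,-0.15,-0.09,0.14,0,-0.2,-0.11,0.175,0,-0.25,-0.13,0.21,0,-0.3,-0.15,0.245,0,-0.35,-0.175,0.28,0,-0.4,-0.195,0.315,0,-0.45,-0.21,0.34,0,-0.5]' && python3 -m creep '[-0.017,0.028,-0.02,0,-0.017,0.028,-0.04,0,-0.017,0.028,-0.05,0,-0.017,0.028,-0.05,0,-0.017,0.028,-0.05,0]'
python3 - <<'E'
from h import *
im,d,W,o=wrist()
print(o["ee_pos"],o["orientation"],o["t"])
hs=cv2.cvtColor(im,cv2.COLOR_RGB2HSV)
for nm,c in (("green",green(im)),("purple",(hs[...,0]>125)&(hs[...,0]<165)&(hs[...,1]>60))):
    m=c&(d>0)&(W[...,2]>34)&(W[...,2]<55)
    if m.sum(): print(nm,m.sum(),cv2.minEnclosingCircle(W[m][:,:2].astype(np.float32)),cv2.minAreaRect(W[m][:,:2].astype(np.float32)))
im,d=cams.get_image("scene");W=cloud(cams.get_calibration("scene"),d); cv2.imwrite("pics/scene_d.png",im[:,:,::-1])
m=(d>0)&(W[...,0]>560)&(W[...,0]<700)&(W[...,1]>-140)&(W[...,1]<140)&(W[...,2]>80)&(W[...,2]<150)
P=W[m]; print("deck slope",np.linalg.lstsq(np.c_[P[:,:2],np.ones(len(P))],P[:,2],rcond=None)[0])
m=green(im)&(d>0)&(W[...,0]>500)&(W[...,1]<-120)&(W[...,1]>-420)&(W[...,2]<150)&(W[...,2]>35)
P=W[m];r=cv2.minAreaRect(P[:,:2].astype(np.float32)); print("bar",r,np.percentile(P[:,2],[5,50,95]))
E
```

```text
t: 11.02
ee_pos: [635.7, -80.6, 228.6]
orientation: [2.242, 2.189, 0.01]
ft_force: [0.5, 0.2, -0.2]
width: 88.4
grasp_force: 0.0
t: 11.85
ee_pos: [419.9, 262.0, 221.5]
orientation: [-2.722, -1.568, 0.0]
ft_force: [0.7, 0.1, -0.7]
width: 87.9
grasp_force: 0.0
t: 12.27
ee_pos: [405.0, 287.3, 171.3]
orientation: [2.721, 1.569, -0.002]
ft_force: [-0.0, -1.0, -0.7]
width: 87.6
grasp_force: 0.0
[405.01657477 287.26598642 171.31166225] [ 2.72134154e+00  1.56924892e+00 -2.38045399e-03] 12.2667
green 3009 ((402.9008483886719, 288.026123046875), 30.9102725982666) ((402.4502258300781, 287.8739318847656), (60.57080078125, 60.56686019897461), 32.69021987915039)
purple 868 ((295.7433776855469, 241.6451873779297), 24.700239181518555) ((299.94329833984375, 248.3932647705078), (29.09473419189453, 47.804630279541016), 57.38019561767578)
deck slope [-1.45155563e-02  8.90727545e-05  1.18761524e+02]
bar ((637.1607055664062, -235.11093139648438), (174.97808837890625, 55.233428955078125), 78.99149322509766) [38.00458422 46.08631331 48.01459691]
```

View pics/scene_d.png

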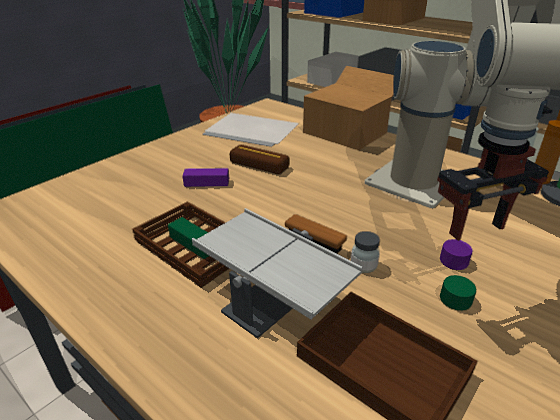

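The scene shows the bar flat in the crate at (188,235), the deck level, and the fingers above the green disc at (458,292). The slope and height readings agree. Next I grip the disc.

```bash
python3 -m creep '[-0.002,0.001,-0.03,0,-0.002,0.001,-0.06,0,-0.002,0.001,-0.09,0,-0.002,0.001,-0.12,0,-0.002,0.001,-0.145,0,-0.002,0.001,-0.157,0,-0.002,0.001,-0.16,0,-0.002,0.001,-0.16,0,-0.002,0.001,-0.16,0]' && python3 -m creep '[0,0,0,0,0,0,0,0,0,0,0,0,0,0,0,0,0,0,0,0,0,0,0,0,0,0,0,0,0,0,0,0,0,0,0,0,0,0,0,0]' 0
```

```text
t: 13.12
ee_pos: [404.1, 289.3, 12.9]
orientation: [-2.721, -1.569, -0.003]
ft_force: [-0.6, -0.2, 0.3]
width: 87.6
grasp_force: 0.0
t: 13.95
ee_pos: [403.8, 289.3, 12.5]
orientation: [2.721, 1.571, 0.003]
ft_force: [1.0, -1.3, 7.6]
width: 63.7
grasp_force: 30.0
```

```bash
python3 -m creep '[0,0,0.01,0,0,0,0.04,0,0,0,0.08,0,0,0,0.11,0,0,0,0.14,0,0,0,0.17,0,0,0,0.19,0,0,0,0.2,0,0,0,0.2,0]' && python3 -m creep '[0.02,-0.02,0,0.05,0.045,-0.043,0,0.1,0.07,-0.068,0,0.15,0.095,-0.09,0,0.2,0.12,-0.113,0,0.25,0.145,-0.137,0,0.3,0.17,-0.16,0,0.35,0.195,-0.183,0,0.4,0.217,-0.203,0,0.45,0.232,-0.216,0,0.5]' && python3 -m creep '[0,0,-0.015,0,0,0,-0.025,0,0,0,-0.03,0,0,0,-0.03,0,0,0,-0.03,0]';  python3 - <<'E'
from h import *
im,d,W,o=wrist()
p=o["ee_pos"]; print(p)
m=green(im)&(d>0)&(abs(W[...,2]-p[2])<40)
P=W[m]; print(cv2.minEnclosingCircle(P[:,:2].astype(np.float32)),np.percentile(P[:,2],[2,20,50,80,98])-p[2])
m=(d>0)&(W[...,2]>100)&(W[...,2]<116); P=W[m]; print(len(P),np.percentile(P,[1,50,99],axis=0))
cv2.imwrite("pics/wr_e.png",im[:,:,::-1])
E
```

```text
t: 14.7
ee_pos: [403.6, 289.5, 213.9]
orientation: [-2.721, -1.57, -0.006]
ft_force: [-0.3, 0.1, -2.7]
width: 63.7
grasp_force: 30.0
t: 15.53
ee_pos: [635.5, 70.6, 208.9]
orientation: [-2.246, -2.195, 0.004]
ft_force: [-0.1, -0.6, -2.6]
width: 64.0
grasp_force: 30.0
t: 15.95
ee_pos: [633.8, 73.5, 180.6]
orientation: [-2.246, -2.194, 0.003]
ft_force: [0.2, 0.2, -2.7]
width: 63.4
grasp_force: 30.0
[633.82106736  73.48138574 180.5787965 ]
((631.3885498046875, 72.32523345947266), 32.6897087097168) [ 0.73891122 26.07636018 26.81909799 27.37424971 28.11670423]
25238 [[562.02436832 -59.00672536 107.02571534]
 [635.79486296 100.87953584 108.58040524]
 [705.32050977 147.73654427 115.70947501]]
```

View pics/wr_e.png

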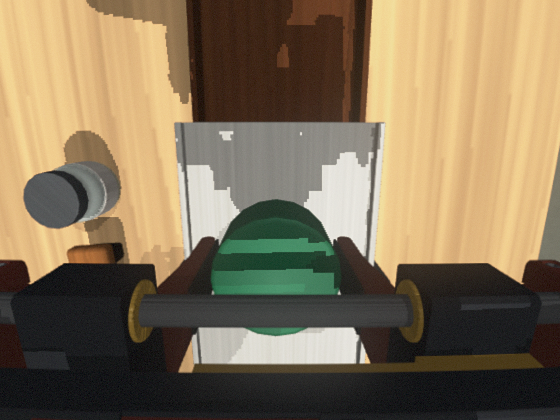

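The wrist view shows the disc held centred between the lips at (276,265), on the half next to the solid box. Next I lower it, release it and retract.

```bash
python3 -m creep '[0,0,-0.015,0,0,0,-0.03,0,0,0,-0.04,0,0,0,-0.048,0,0,0,-0.053,0,0,0,-0.056,0,0,0,-0.058,0,0,0,-0.058,0,0,0,-0.058,0,0,0,-0.058,0]' && python3 -m creep '[0,0,0,0,0,0,0,0,0,0,0,0,0,0,0,0]' && python3 -m creep '[0,0,0,0,0,0,0,0,0,0,0,0,0,0,0,0,0,0,0,0,0,0,0,0,0,0,0,0,0,0,0,0,0,0,0,0,0,0,0,0]' 1 && python3 -m creep '[0,0,0.03,0,0,0,0.07,0,0,0,0.11,0,0,0,0.15,0,0,0,0.15,0]' && python3 -m creep '[-0.04,0,0,0,-0.08,0,0,0,-0.12,0,0,0,-0.15,0,0,0,-0.15,0,0,0,-0.15,0,0,0,-0.15,0,0,0,-0.15,0,0,0,-0.15,0,0,0,-0.15,0,0,0]'; python3 chk.py f
```

```text
t: 16.83
ee_pos: [635.4, 72.9, 124.3]
orientation: [2.248, 2.194, 0.001]
ft_force: [0.5, -0.3, -3.5]
width: 63.9
grasp_force: 30.0
t: 17.17
ee_pos: [635.0, 72.9, 123.8]
orientation: [2.248, 2.195, 0.0]
ft_force: [0.2, 0.2, -2.9]
width: 63.9
grasp_force: 30.0
t: 18.0
ee_pos: [635.0, 72.9, 123.7]
orientation: [-2.248, -2.195, 0.0]
ft_force: [-0.2, -1.1, 0.7]
width: 87.7
grasp_force: 0.0
t: 18.42
ee_pos: [639.2, 73.4, 282.8]
orientation: [2.242, 2.189, 0.017]
ft_force: [1.4, 0.1, 0.5]
width: 87.7
grasp_force: 0.0
t: 19.25
ee_pos: [485.8, 72.9, 273.4]
orientation: [-2.248, -2.194, 0.0]
ft_force: [0.6, 0.4, -0.1]
width: 88.0
grasp_force: 0.0
[485.8  72.9 273.4] [-2.248 -2.194  0.   ] 87.99142527608717 0.0 [ 0.6  0.4 -0.1] 19.25
scene 267 [519.  67.] [207. 149.] 19 z [ 16.5 288.1 394.2 466.2 513.6]
side 97 [495.  85.] [ 96. 182.] 55 z [275.  307.9 397.7 531.  597.5]
```

View pics/scene_f.png

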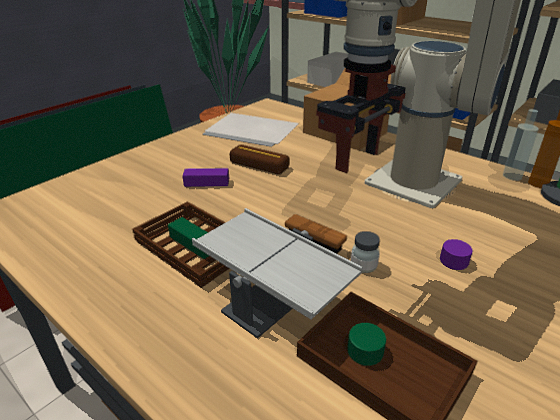

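The disc rests in the solid box at (367,343), the bar in the crate at (188,235), and the deck is level. I'll wait about a second to settle, then hand in.

```bash
python3 -m creep '[0,0,0,0,0,0,0,0,0,0,0,0,0,0,0,0,0,0,0,0,0,0,0,0,0,0,0,0,0,0,0,0,0,0,0,0,0,0,0,0]' >/dev/null; python3 -c "
from workcell import ticket
print(ticket.close_job())"
```

```text
the job is handed in; nothing more can be done
None
```

The job is handed in (no verdict came back): the last picture showed the green bar in the slatted crate, the green disc in the solid-sided box and the deck level, with the jar, brush and purple look-alikes where they were.

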